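# Clamp a filter element in the leak-test stand with its ratchet lever

### The job

Lay the white filter element that lies in front of the leak-test stand in the stand's cradle, collar end towards the port, and let go of it. Then swing the stand's ratchet lever back and forth, driving the ram by the lever alone, until the ram has pushed the element home into the port and the lever comes up firm (about 7 N of push at the handle); go no further, because the element is crushed when the lever is pushed beyond about 10 N. Finish with the lever swung fully back, so that the holding pawl alone keeps the element clamped, and leave the other things on the desk where they are.

Things in the scene. Friction and masses are not known exactly. Their poses are not given: they have to be found in the camera images.
- stand: Leak-test stand, fixed: aluminium base plate 130 x 330 x 12 mm with, in order along its +y, a grey ratchet housing (top at 58 mm), the cradle and the port cup. Origin: on the desk under the middle of the plate's length (plate spans x -55 to +75, y -165 to +165 mm). z up; +y is the way the ram pushes, towards the port; the lever points roughly to -x (to the robot).
- cradle (a point): Middle of the grey V cradle, on the axis of an element lying in it, 46 mm above the desk; axes as the stand's. Two saddles 24 mm apart, 44 mm wide across x, 20 mm long, 34 mm high; nothing else beside them above the plate. The retracted ram nose's face is 56 mm to the -y side of this point, the port mouth 50 mm to the +y side: an 88 mm element centred here has room at both ends.
- port_mouth (a point): Centre of the open mouth of the port cup (bore 54 mm, outside 66 mm), on the element's axis, 46 mm above the desk; axes as the stand's, +y leads into the cup. A rubber seat lies 8 to 22 mm inside the mouth; how deep is not measured and differs every time.
- filter_element: The loose filter element, a white cylinder 42 mm in diameter and 88 mm long with a collar 45 mm in diameter on its last 6 mm; about 0.12 kg, lying on the desk in front of the stand. Origin: underside of the lying element, below the middle of its length; its axis is 22.5 mm above the origin; +y runs along the axis to the collar end, z up.
- filter_collar (a point): Centre of the collar's end face, on the element's axis, 44 mm from the middle.
- ram_nose: Rubber-faced round nose, 36 mm in diameter, on the end of the rack ram; origin at the centre of its face, axes as the stand's. It rides on a 10 N/mm spring in the ram. The ram advances 3.1 mm a notch (15 degrees of the wheel), at most 60 mm, and is kept from going back by the holding pawl. Firm: at least 20 N on the element once the lever is back; above 120 N it is crushed.
- lever (a joint): Lever angle about the vertical wheel axis, rad: 0 square to the ram, -0.6 fully back (handle away from the port), +0.95 fully forward (towards the port). Forward drives the wheel; back clicks freely over the teeth. A nose force F pushes back at the handle with F / 10; friction adds 0.8 N in motion (hides as much at rest), the pawl gives brief knocks. Drawn back, the ram drops up to a notch (31 N).
- handle_grip (a point): Middle of the black upright revolving handle at the lever's end, 108 mm above the desk, 120 mm from the wheel axis. The handle is 21 mm thick (24 mm at its top rim), reaches from 81 to 134 mm above the desk and turns freely on its pin, so it can be held without turning the hand. The lever stays where it is left.
- wheel_axis (a point): Point on the vertical axis of the lever and ratchet wheel, 108 mm above the desk (level with handle_grip); axes as the stand's. The lever's top is 81 mm above the desk; at lever angle q the handle is 120 mm from here in the stand's direction (-cos q, +sin q).
- tee_fitting: Small black tee fitting, 33 x 50 x 16 mm, loose bystander; origin at its underside.
- ptfe_tape: White spool of thread tape, 51 mm across, 13 mm high, loose bystander; origin at its underside.
- adjustable_wrench: Adjustable wrench, 49 x 212 x 16 mm, loose bystander; origin at its underside.
- ball_pen: White ball pen, 145 mm long, loose bystander; origin at its underside.
There are look-alikes about, which are no part of the job. What is shaped like the filter_element but blue is not meant.

How it is judged (in metres and radians):
On the way, in this order (a step that is already met when the one before it is completed fails the run):
1. the filter element lies in the cradle, in line, its collar towards the port, and has been let go (y of filter_collar in the frame of cradle between 0.03 and 0.06 m and x of filter_collar in the frame of cradle between -0.005 and 0.005 m and z of filter_collar in the frame of cradle between -0.005 and 0.005 m and angle between the y axis of filter_element and the y axis of stand, either way round below 0.08 rad and contact force between the fingers and filter_element below 0.1 N), for 0.2 s.
2. the ram, driven by the lever, bears firmly on the element (contact force between ram_nose and filter_element above 20 N), for 0.1 s.
At the end, for the whole second after the job is handed in: The element sits in the port, its collar at least 6 mm inside the mouth and within 5 mm of the port's axis, in line with the ram within 0.08 rad and at rest; the ram nose still presses on it with 20 to 120 N; the lever is swung back to less than -0.48 rad (contact force between ram_nose and filter_element between 20 and 120 N and y of filter_collar in the frame of port_mouth above 0.006 m and x of filter_collar in the frame of port_mouth between -0.005 and 0.005 m and z of filter_collar in the frame of port_mouth between -0.005 and 0.005 m and angle between the y axis of filter_element and the y axis of stand, either way round below 0.08 rad and value of joint lever below -0.48 rad and linear speed of filter_element below 0.01 m/s); the robot touches nothing.
It fails at once if the filter element is crushed (nose force above 120 N) (contact force between ram_nose and filter_element above 120 N).
It fails at once if the ram nose is pushed by the robot instead of the lever (contact force between any of the fingers, the arm and ram_nose above 4 N).
It fails at once if a bystander is shifted by more than 30 mm (distance of any of tee_fitting, ptfe_tape, adjustable_wrench, ball_pen from where it was at the start of the episode above 0.03 m).
It also fails if it takes over 72 s, if anything falls off the work surface, if the arm or the gripper's body presses on something with over 40 N, if the wrist force passes 120 N, or if a joint passes its speed limit or range.

### The arm

A 7-joint arm with a two-finger parallel gripper is mounted at the origin on a cart in front of the work surface, level with it; the furniture and walls round the work are solid. World frame = base frame: x ahead of the robot, y to its left, z up, the work surface at z = 0. Lengths are in m, angles in degrees, forces in N, time in s.
With the tool pointing down it reaches from about 0.4 to 0.85 m from the base axis. Payload 4.5 kg.
Tool frame: the origin (TCP) lies midway between the tips of the shut fingers; the grasp point (between the pads) lies env.grip_point_offset behind it (env.grip_point_offset is the distance from the TCP to the grasp point, in m); z points along the fingers, x is the direction in which the jaws open and shut, and the axes are right-handed (so a half turn about z gives the same grasp; the last joint's range is limited). The gripper opens to 85 mm and grips with 20 to 120 N. Pads are 22 mm wide; open, the fingers measure 114 mm over their backs; the gripper's body (76 mm by 85 mm) begins 54 mm behind the grasp point. The pads swing forward as they close: fully open they stand 13 mm farther back than shut.
Start: joints at [72.926, 39.483, -11.15, 89.685, 9.013, 51.709, -12.324], TCP at [0.204, -0.591, 0.231] pointing down, gripper open.
Joint ranges: [-172.22, 172.22], [-26.19, 119.32], [-84.43, 86.54], [7.71, 146.69], [-57.33, 237.33], [2.42, 119.75], [-152.13, 152.13]. Speed limits (degrees/s): [147.25, 147.25, 180, 180, 180, 180, 180].

### API

Orientations are given as a 3x3 rotation matrix whose columns are the frame's x, y, z axes.
In Python, from workcell import env, optics gives the robot as it stands.
- The arm moves only by the tool drive_tool, never from a script. Its argument "targets" is text: rows parted by semicolons, each of 7 numbers parted by spaces: the shift along the tool's x, y, z in cm, then the turn, a rotation vector about the tool's x, y, z in rad, then the opening in per cent of the stroke, from 0 (shut) to 100 (fully open). A call has 1 to 20 rows; each row shifts and turns the commanded pose from where the row before left it, along the tool's axes as they then stand; what a row does not reach is not made up. A row lasts 1/10 s, in which the tool goes at most 50 mm and 8.59 degrees, less where a joint would pass 70% of its speed; a pose out of reach is approached as far as the arm can. A call is refused whole if a number of a shift passes 5 or a number of a turn 0.15, either way. A call with a gripper value outside its range is refused whole. The fingers move at their own pace and stop on an object; "force" is the grip in N (left out, the last holds). Time passes only in rows, so rows that do not move let the fingers close. It gives the time, the measured TCP pose, the force and the opening at its end, in the units of the state.
- env.sense(): the state, without advancing time (a new reading comes with each control period).
- optics.capture(name): name is "scene" or "top"; returns the picture (480x640x3 uint8, blue, green, red); there is no depth.
- optics.get_calibration(name): a dict with "mtx" (3x3 intrinsics, pixels), "pose" (4x4, takes a point from camera to world coordinates). Camera axes: x right, y up, looking along -z (the intrinsics and any distortion apply to the point x, -y, -z); pixel columns grow to the right and rows downward; lengths in m; the calibration is good to about 2 mm. A picture is of the moment at which its call begins. get_calibration takes no time and is no camera call.
- env.hand_in(): hands the job in, once; it reports no verdict.
The state is a dict: "time_s": time; "joint_pos": joint angles; "joint_vel": joint speeds; "tau": joint torques, N m; "eef_pos": TCP position; "ee_rot": TCP orientation; "ft_force": force on the tool from outside, world axes, zero at the start; "ft_torque": the same for the moment, N m; "opening": finger opening in m.
Only numpy, scipy, OpenCV 4.12 (cv2) and the standard library are available. Lean on these libraries where they do the work, as an engineer would, in place of code of your own. Each camera call takes 0.05 s, during which the arm holds its last target. There are 200 camera calls.

## Working session

There is one attempt and no reset: what is moved stays moved. The work goes in short steps, Python scripts to look and compute and a tool call to move; the robot and the scene stay as the last step left them, time stands still between calls to the robot, and variables do not carry over. Pictures are saved under pics/ and viewed, about 8 in all and at most 12, crops included, and the job is handed in when it is done.

Besides the shell and the picture viewer there is one more tool, called after "Request:" by a JSON object that holds its "fn" and its "kwargs". drive_tool: Moves the arm, as the interface text tells. Its arguments: {"type":"object","properties":{"targets":{"type":"string"},"force":{"type":"number"}},"required":["targets"]}

```bash
ls; mkdir -p pics; python3 - <<'E'
from workcell import env, optics
import cv2, numpy as np
s=env.sense(); print(s['time_s'],s['eef_pos'],np.round(s['ee_rot'],3),s['opening'],env.grip_point_offset)
for n in('scene','top'):
    im=optics.capture(n); cv2.imwrite(f'pics/{n}0.png',im)
    c=optics.get_calibration(n); print(n,c['mtx'],np.round(c['pose'],3),c.keys())
E
```

```text
pics
0.0 [ 0.20331835 -0.59027572  0.23046211] [[ 0.326 -0.945 -0.001]
 [-0.945 -0.326  0.002]
 [-0.002  0.    -1.   ]] 0.0856271790967711 0.0187
scene [[434.95317136   0.         321.32267995]
 [  0.         434.95317136 238.0169129 ]
 [  0.           0.           1.        ]] [[-0.48   0.394 -0.783 -0.199]
 [-0.877 -0.221  0.426  0.528]
 [-0.005  0.892  0.452  0.496]
 [ 0.     0.     0.     1.   ]] dict_keys(['mtx', 'pose'])
top [[458.84431964   0.         317.02329934]
 [  0.         458.84431964 251.54352092]
 [  0.           0.           1.        ]] [[-0.02   0.982 -0.189  0.355]
 [-1.    -0.018  0.014  0.143]
 [ 0.01   0.189  0.982  0.927]
 [ 0.     0.     0.     1.   ]] dict_keys(['mtx', 'pose'])
```

View pics/top0.png

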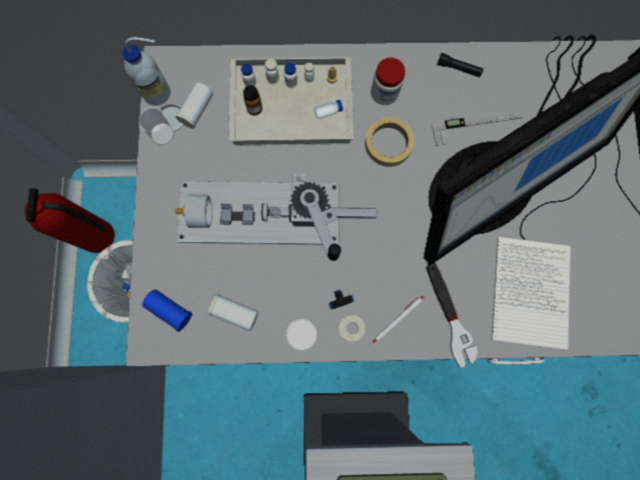

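View pics/scene0.png

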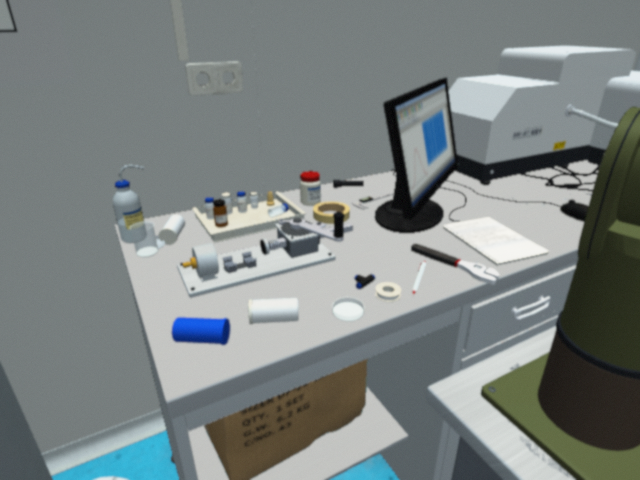

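In the top view the candidates are the white cylinder in front of the stand (233,311), a white one behind it by the beaker (196,104), the blue look-alike (167,310), the PTFE spool (351,328) and the dish (301,334). I choose (233,311), and a close crop will check it and show which end has the collar.

```bash
cat > h.py <<'E'
from workcell import env, optics
import cv2, numpy as np
def ray(n,p,z):
    c=optics.get_calibration(n);K=c['mtx'];T=c['pose']
    d=np.array([(p[0]-K[0,2])/K[0,0],-(p[1]-K[1,2])/K[1,1],-1.]);d=T[:3,:3]@d
    return T[:3,3]+d*(z-T[2,3])/d[2]
def proj(n,P):
    c=optics.get_calibration(n);K=c['mtx'];T=c['pose'];q=T[:3,:3].T@(np.array(P)-T[:3,3])
    return K[0,2]+K[0,0]*q[0]/-q[2],K[1,2]-K[1,1]*q[1]/-q[2]
E
python3 - <<'E'
from h import *
im=cv2.imread('pics/top0.png')
a=cv2.resize(im[280:345,195:275],(480,390),interpolation=cv2.INTER_CUBIC)
b=cv2.resize(cv2.imread('pics/scene0.png')[285:335,235:315],(480,300),interpolation=cv2.INTER_CUBIC)
c=cv2.resize(im[170:270,170:390],(800,364),interpolation=cv2.INTER_CUBIC)[:, :800]
ab=np.zeros((600,800,3),np.uint8)
ab[:236,:290]=cv2.resize(a,(290,236)); ab[:236,310:688]=cv2.resize(b,(378,236)); ab[236:]=c
cv2.imwrite('pics/crop1.png',ab)
g=im.min(2); m=((g>185)).astype(np.uint8)
cs,_=cv2.findContours(m[270:360,195:280],cv2.RETR_EXTERNAL,cv2.CHAIN_APPROX_NONE)
for k in cs:
    if cv2.contourArea(k)>100:
        r=cv2.minAreaRect(k+np.array([195,270]));print(r);bx=cv2.boxPoints(r);print(bx)
        for p in bx: print(ray('top',p,.0225))
E
```

```text
(no output)
```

View pics/crop1.png

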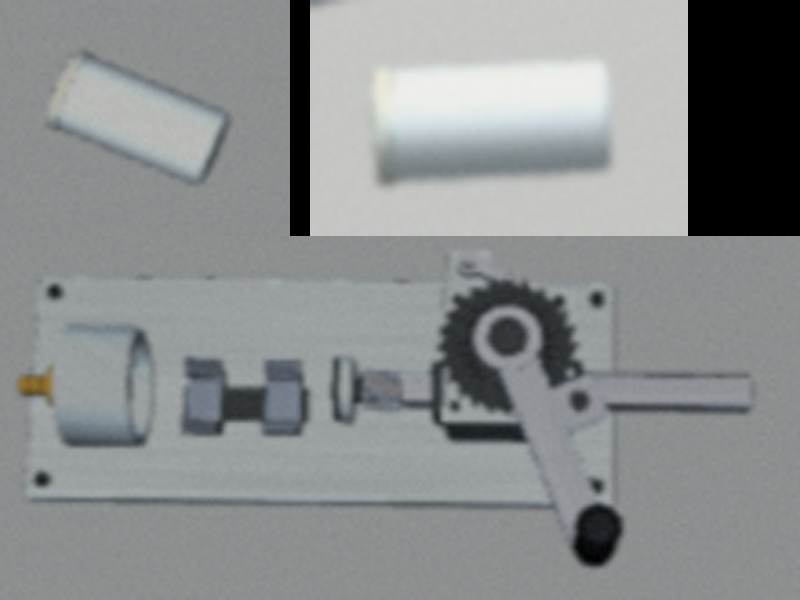

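```bash
python3 - <<'E'
from h import *
im=cv2.imread('pics/top0.png').astype(int)
print('bg',im[330,215],'el',im[311,233],'plate',im[235,200], 'desk',im[260,200])
g=im.min(2); m=((g>165)).astype(np.uint8)
m[:285]=0;m[340:]=0;m[:,:203]=0;m[:,265:]=0
cs,_=cv2.findContours(m,cv2.RETR_EXTERNAL,cv2.CHAIN_APPROX_NONE)
for k in cs:
    if cv2.contourArea(k)>60:
        r=cv2.minAreaRect(k);print('min',r)
P=lambda a,b:(195+a/3.625,280+b/3.63)
C=[P(48,123),P(83,52),P(229,118),P(200,183)]
W=[ray('top',p,.0225)[:2] for p in C];print(np.round(W,4))
W=np.array(W);a=(W[0]+W[1])/2;b=(W[2]+W[3])/2;print('el mid',(a+b)/2,'len',np.linalg.norm(a-b),'axis',(a-b)/np.linalg.norm(a-b),np.linalg.norm(W[0]-W[1]))
# scene view same, collar edges/other end at axis height
S=lambda a,b:(235+(a-310)/4.725,285+b/4.72)
for p in [S(384,126),S(608,116)]: print('scene',ray('scene',p,.0225))
Q=lambda a,b:(170+a/3.636,170+(b-236)/3.64)
H=np.array([ray('top',Q(*p),.012)[:2] for p in [(55,292),(597,299),(597,487),(42,480)]])
print('holes',np.round(H,4),'mid',H.mean(0))
u=(H[0]+H[3]-H[1]-H[2]);u/=np.linalg.norm(u);v=H[0]+H[1]-H[2]-H[3];v/=np.linalg.norm(v);print('y dir',u,'x dir',v)
pc=np.array([ray('top',Q(*p),.012)[:2] for p in [(28,498),(617,505),(612,285),(42,277)]]);print('corners',np.round(pc,4),pc.mean(0))
sd=np.array([ray('top',Q(*p),.034)[:2] for p in [(188,360),(300,360),(304,434),(184,434)]]);print('saddle',np.round(sd,4),sd.mean(0))
hd=ray('top',Q(600,522),.134);ax=ray('top',Q(508,336),.081);print('handle',hd,'axis',ax)
E
```

```text
bg [145 143 142] el [183 185 183] plate [158 158 153] desk [144 142 139]
min ((231.9778594970703, 311.83184814453125), (43.58485412597656, 15.271526336669922), 22.2490234375)
[[0.4084 0.3446]
 [0.4462 0.3266]
 [0.4092 0.2473]
 [0.3749 0.2626]]
el mid [0.4096773  0.29527012] len 0.08800889318832017 axis [0.40062003 0.91624429] 0.04193015613167023
scene [0.42498289 0.33442486 0.0225    ]
scene [0.38904584 0.25679322 0.0225    ]
holes [[0.6757 0.4015]
 [0.6664 0.091 ]
 [0.556  0.094 ]
 [0.5655 0.405 ]] mid [0.61592209 0.247902  ]
y dir [0.03028691 0.99954125] x dir [ 0.9995675  -0.02940758]
corners [[0.5554 0.4125]
 [0.5455 0.0831]
 [0.6747 0.0822]
 [0.6848 0.4093]] [0.6151023  0.24674676]
saddle [[0.6273 0.3203]
 [0.6262 0.2583]
 [0.5839 0.2558]
 [0.585  0.3217]] [0.6056018  0.28903963]
handle [0.51181168 0.09951451 0.134     ] axis [0.62325229 0.14252951 0.081     ]
```

The chosen element is white with a cream collar on its +y (left) end. In crop1 its collar edge runs (48,123)-(83,52). The stand has the port at left and the lever at right, slightly back (about -0.4 rad). The monitor may be in the way of the transfer, so I triangulate its near edge and work out the waypoints.

```bash
cat >> h.py <<'E'
def tri(p,q):
    A=[];b=[]
    for n,u in(('top',p),('scene',q)):
        o=optics.get_calibration(n)['pose'][:3,3];d=ray(n,u,0)-o;d/=np.linalg.norm(d);M=np.eye(3)-np.outer(d,d);A.append(M);b.append(M@o)
    A=np.vstack(A);b=np.hstack(b);x,r,_,_=np.linalg.lstsq(A,b,rcond=None);return np.round(x,3),float(r[0])**.5
def go(P,yaw=None):
    s=env.sense();R=np.array(s['ee_rot']);d=R.T@(np.array(P)-s['eef_pos'])*100
    y=np.degrees(np.arctan2(R[1,0],R[0,0]));print('t',s['time_s'],'tcp',np.round(s['eef_pos'],4),'yaw',round(y,2),'tiltz',np.round(R[:,2],3),'shift cm',np.round(d,2), 'turn z',None if yaw is None else round(-np.radians(yaw-y),3))
E
python3 - <<'E'
from h import *
for p in[(427,258),(443,180)]:
  for q in[(387,103),(402,208)]: print(p,q,tri(p,q))
print('monitor base left',ray('top',(430,195),0.01))
E
```

```text
(427, 258) (387, 103) (array([0.463, 0.009, 0.355]), 0.023263467772591983)
(427, 258) (402, 208) (array([ 0.498, -0.063,  0.116]), 0.007062298393261851)
(443, 180) (387, 103) (array([ 0.562, -0.042,  0.335]), 0.0045709887641235784)
(443, 180) (402, 208) (array([ 0.651, -0.149,  0.044]), 0.037784109581929765)
monitor base left [ 0.64696074 -0.10898463  0.01      ]
```

Request:
{"fn": "drive_tool", "kwargs": {"targets": "-2.7 -2.6 0 0 0 0 100;-2.7 -2.6 0 0 0 0 100;-2.7 -2.6 0 0 0 0 100;-2.7 -2.6 0 0 0 0 100;-2.7 -2.6 0 0 0 0 100;-2.7 -2.6 0 0 0 0 100;-2.7 -2.6 0 0 0 0 100;-2.7 -2.6 0 0 0 0 100;-2.7 -2.6 0 0 0 0 100;-2.7 -2.6 0 0 0 0 100;-2.7 -1.6 0 0 0 0 100;-2.7 -1.6 0 0 0 0 100;-2.7 -1.6 0 0 0 0 100;-2.7 -1.6 0 0 0 0 100;-2.7 -1.6 0 0 0 0 100;-2.7 -1.6 0 0 0 0 100;-2.7 -1.6 0 0 0 0 100;-2.7 -1.6 0 0 0 0 100;0 0 0 0 0 0 100;0 0 0 0 0 0 100"}}

```text
time_s: 2.1
eef_pos: [0.4119, -0.0046, 0.2311]
ee_rot: [[0.328, -0.945, -0.001], [-0.945, -0.328, -0.0], [0.0, 0.001, -1.0]]
ft_force: [-0.1, -0.8, -0.1]
opening: 0.0854
```

```bash
python3 - <<'E'
from h import *
go((.409,.295,.13),-23.6)
E
```

```text
t 2.1 tcp [ 0.4119 -0.0046  0.2311] yaw -70.87 tiltz [-0.001 -0.    -1.   ] shift cm [-28.4   -9.55  10.11] turn z -0.825
```

Request:
{"fn": "drive_tool", "kwargs": {"targets": "-3.55 -1.19 1 0 0 0 100;-3.55 -1.19 1 0 0 0 100;-3.55 -1.19 1 0 0 0 100;-3.55 -1.19 1 0 0 0 100;-3.55 -1.19 1 0 0 0 100;-3.55 -1.19 1 0 0 0 100;-3.55 -1.19 1 0 0 0 100;-3.55 -1.19 1 0 0 0 100;0 0 1 0 0 -0.138 100;0 0 1 0 0 -0.138 100;0 0 0 0 0 -0.138 100;0 0 0 0 0 -0.137 100;0 0 0 0 0 -0.137 100;0 0 0 0 0 -0.137 100;0 0 0 0 0 0 100;0 0 0 0 0 0 100"}}

```text
time_s: 3.7
eef_pos: [0.4102, 0.2932, 0.1311]
ee_rot: [[0.913, -0.407, -0.0], [-0.407, -0.913, -0.001], [0.0, 0.001, -1.0]]
ft_force: [-0.5, -0.8, 0.0]
opening: 0.0855
```

```bash
python3 - <<'E'
from h import *
go((.409,.295,.0125),-23.6)
a=optics.capture('scene');b=optics.capture('top')
cv2.imwrite('pics/s1.png',np.hstack([cv2.resize(a[180:380,160:360],(400,400)),cv2.resize(b[210:410,130:330],(400,400))]))
E
```

```text
t 3.7 tcp [0.4102 0.2932 0.1311] yaw -24.02 tiltz [-0.    -0.001 -1.   ] shift cm [-0.18 -0.13 11.86] turn z -0.007
```

View pics/s1.png

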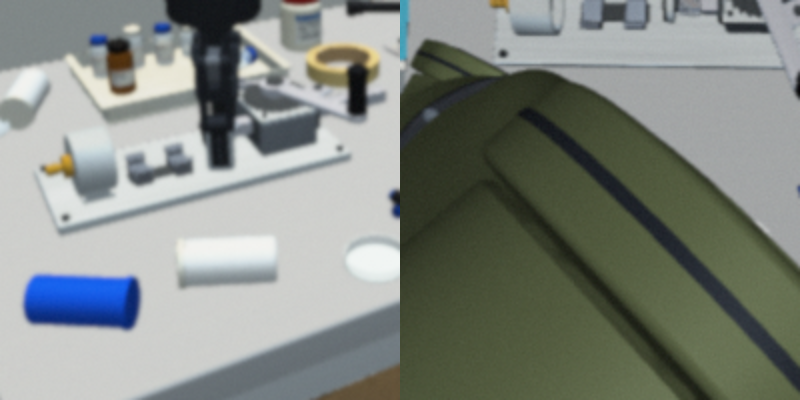

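The left panel shows the open hand above the white element, which centres at about (228,260), with the blue look-alike clear at (80,300). The scene rays and the top estimate agree to about 2 mm, so I descend and grip.

Request:
{"fn": "drive_tool", "kwargs": {"targets": "-0.18 -0.13 2.9 0 0 0 100;0 0 2.9 0 0 0 100;0 0 2.9 0 0 0 100;0 0 2.0 0 0 0 100;0 0 1.1 0 0 0 100;0 0 0 0 0 0 100;0 0 0 0 0 0 100;0 0 0 0 0 0 20;0 0 0 0 0 0 20;0 0 0 0 0 0 20;0 0 0 0 0 0 20;0 0 0 0 0 0 20;0 0 0 0 0 0 20;0 0 0 0 0 0 20;0 0 0 0 0 0 20", "force": 40}}

```text
time_s: 5.3
eef_pos: [0.4087, 0.2967, 0.0142]
ee_rot: [[0.916, -0.402, 0.001], [-0.402, -0.916, 0.001], [0.0, -0.001, -1.0]]
ft_force: [-1.4, -0.2, 5.9]
opening: 0.0404
```

Request:
{"fn": "drive_tool", "kwargs": {"targets": "0 0 -1 0 0 0 20;0 0 -2 0 0 0 20;0 0 -3 0 0 0 20;0 0 -3 0 0 0 20;0 0 -3 0 0 0 20;0 0 0 0 0 0 20;0 0 0 0 0 0 20"}}

```text
time_s: 6.0
eef_pos: [0.4088, 0.2962, 0.134]
ee_rot: [[0.915, -0.403, 0.001], [-0.403, -0.915, 0.001], [0.001, -0.001, -1.0]]
ft_force: [-1.4, 0.2, -2.0]
opening: 0.0405
```

```bash
python3 - <<'E'
from h import *
a=optics.capture('scene');cv2.imwrite('pics/s2.png',cv2.resize(a[150:330,180:380],(640,576),interpolation=cv2.INTER_CUBIC))
s=env.sense();print(s['opening'],s['ft_force'])
go((.606,.287,.134),-1.7)
E
```

```text
0.04033172379794761 [ 0.2352156  -0.49653883 -2.28846368]
t 6.05 tcp [0.4083 0.2958 0.1332] yaw -23.74 tiltz [-0.    -0.001 -1.   ] shift cm [18.46 -7.15 -0.09] turn z -0.385
```

View pics/s2.png

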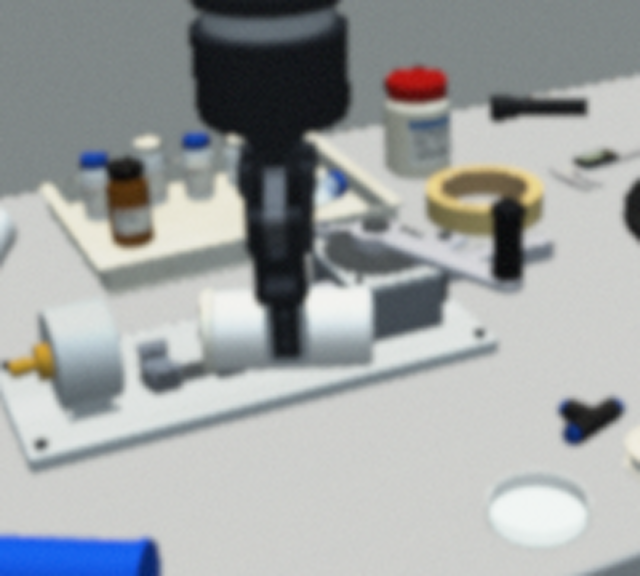

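The grip is good: the element is level and the finger sits mid-length at (287,330). Now over the cradle.

Request:
{"fn": "drive_tool", "kwargs": {"targets": "3.08 -1.19 0 0 0 0 20;3.08 -1.19 0 0 0 0 20;3.08 -1.19 0 0 0 0 20;3.08 -1.19 0 0 0 0 20;3.08 -1.19 0 0 0 0 20;3.08 -1.19 0 0 0 0 20;0 0 0 0 0 -0.128 20;0 0 0 0 0 -0.128 20;0 0 0 0 0 -0.128 20;0 0 0 0 0 0 20;0 0 0 0 0 0 20"}}

```text
time_s: 7.15
eef_pos: [0.6056, 0.2869, 0.1318]
ee_rot: [[0.999, -0.033, -0.002], [-0.033, -0.999, -0.001], [-0.002, 0.001, -1.0]]
ft_force: [0.2, -0.2, -1.0]
opening: 0.0403
```

```bash
python3 - <<'E'
from h import *
go((.606,.287,.060),-1.7)
E
```

```text
t 7.15 tcp [0.6056 0.2869 0.1318] yaw -1.88 tiltz [-0.002 -0.001 -1.   ] shift cm [ 0.06 -0.02  7.18] turn z -0.003
```

Request:
{"fn": "drive_tool", "kwargs": {"targets": "0 0 2.5 0 0 0 20;0 0 2.5 0 0 0 20;0 0 2 0 0 0 20;0 0 0 0 0 0 20;0 0 0 0 0 0 20"}}

```text
time_s: 7.65
eef_pos: [0.6062, 0.2875, 0.0632]
ee_rot: [[1.0, -0.031, -0.0], [-0.031, -1.0, -0.001], [-0.0, 0.001, -1.0]]
ft_force: [-0.6, 0.8, -1.6]
opening: 0.0403
```

```bash
python3 - <<'E'
from h import *
a=optics.capture('scene');b=optics.capture('top')
cv2.imwrite('pics/s3.png',np.hstack([cv2.resize(a[200:300,170:340],(680,400),interpolation=cv2.INTER_CUBIC)]))
go((.606,.287,.038),-1.7)
E
```

```text
t 7.75 tcp [0.6072 0.2881 0.0646] yaw -1.76 tiltz [ 0.002  0.001 -1.   ] shift cm [-0.12  0.12  2.66] turn z -0.001
```

View pics/s3.png

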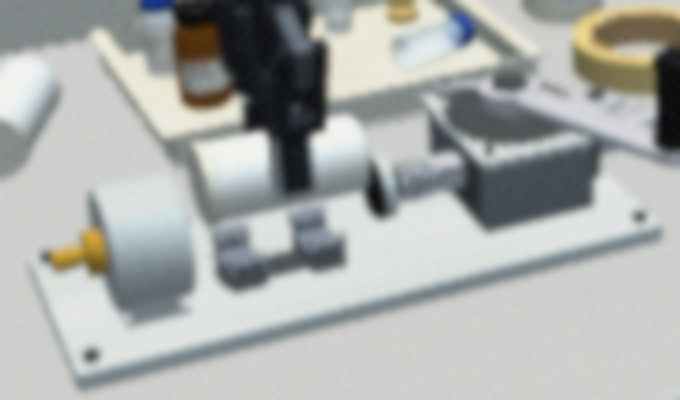

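The element is level above the saddles: its middle is at column 283, the saddles' at 281, collar towards the port. Lowering.

Request:
{"fn": "drive_tool", "kwargs": {"targets": "0 0 1 0 0 0 20;0 0 0.8 0 0 0 20;0 0 0.4 0 0 0 20;0 0 0 0 0 0 20;0 0 0 0 0 0 20;0 0 0 0 0 0 20"}}

```text
time_s: 8.35
eef_pos: [0.6066, 0.2876, 0.0415]
ee_rot: [[1.0, -0.03, 0.0], [-0.03, -1.0, 0.0], [0.0, -0.0, -1.0]]
ft_force: [-0.6, -0.6, -0.9]
opening: 0.0401
```

Request:
{"fn": "drive_tool", "kwargs": {"targets": "0 0 0.3 0 0 0 20;0 0 0 0 0 0 20;0 0 0 0 0 0 20;0 0 0 0 0 0 20"}}

```text
time_s: 8.75
eef_pos: [0.6064, 0.2878, 0.0388]
ee_rot: [[1.0, -0.03, 0.0], [-0.03, -1.0, 0.0], [0.0, -0.0, -1.0]]
ft_force: [-1.7, 0.5, 4.5]
opening: 0.0404
```

It has touched the cradle (+4.5 N up). Releasing and rising.

Request:
{"fn": "drive_tool", "kwargs": {"targets": "0 0 0.1 0 0 0 20;0 0 0 0 0 0 60;0 0 0 0 0 0 80;0 0 0 0 0 0 100;0 0 0 0 0 0 100;0 0 0 0 0 0 100;0 0 0 0 0 0 100;0 0 0 0 0 0 100;0 0 -2 0 0 0 100;0 0 -4 0 0 0 100;0 0 -4 0 0 0 100;0 0 -4 0 0 0 100;0 0 -4 0 0 0 100;0 0 -2 0 0 0 100;0 0 0 0 0 0 100"}}

```text
time_s: 10.25
eef_pos: [0.6081, 0.2889, 0.2413]
ee_rot: [[1.0, -0.03, 0.006], [-0.03, -1.0, 0.004], [0.006, -0.004, -1.0]]
ft_force: [-0.2, 0.1, 0.0]
opening: 0.0854
```

```bash
python3 - <<'E'
from h import *
a=optics.capture('scene')
cv2.imwrite('pics/s4.png',cv2.resize(a[200:300,170:370],(800,400),interpolation=cv2.INTER_CUBIC))
go((.512,.0995,.24),-1.7); print(env.sense()['ft_force'])
E
```

```text
t 10.3 tcp [0.607  0.2879 0.2388] yaw -1.72 tiltz [ 0.003  0.001 -1.   ] shift cm [-8.93 19.12 -0.17] turn z -0.0
[-0.0719693   0.13065651 -1.31432229]
```

View pics/s4.png

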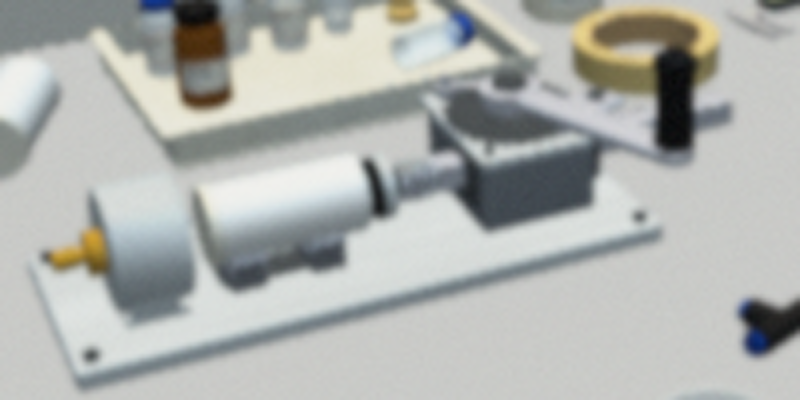

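The element lies in line in the cradle, collar by the port, free of the hand. The handle is upright at (674,100) in the crop. I check its position across two views.

```bash
python3 - <<'E'
from h import *
print(tri((335,248.6),(338.5,213)))
E=np.array([1,-.03]);ax=np.array([.6232,.1425]);X=np.array([.9995,-.030]);Y=np.array([.030,.9995])
for h in [ray('scene',(338.5,225),.108)]: print(h)
print('base->lever yaw')
for q in(-.6,-.4,0,.5,.95): print(q,np.round(ax+.12*(-np.cos(q)*X+np.sin(q)*Y),4))
E
```

```text
(array([0.512, 0.1  , 0.133]), 0.000273345054693414)
[0.50777568 0.10204228 0.108     ]
base->lever yaw
-0.6 [0.5222 0.0777]
-0.4 [0.5113 0.0991]
0 [0.5033 0.1461]
0.5 [0.5197 0.2032]
0.95 [0.5564 0.2422]
```

```bash
python3 - <<'E'
from h import *
print(np.round(env.sense()['joint_pos'],1)); go((.511,.100,.20))
E
```

```text
[-15.5  44.5 -27.6  79.9  21.9  60.7 -48.8]
t 10.3 tcp [0.607  0.2879 0.2388] yaw -1.72 tiltz [ 0.003  0.001 -1.   ] shift cm [-9.04 19.08  3.83] turn z None
```

Request:
{"fn": "drive_tool", "kwargs": {"targets": "-1.8 3.82 0 0 0 0 100;-1.8 3.82 0 0 0 0 100;-1.8 3.82 0 0 0 0 100;-1.8 3.82 0 0 0 0 100;-1.8 3.82 0 0 0 0 100;0 0 0.5 0 0 -0.137 100;0 0 0.5 0 0 -0.137 100;0 0 0.5 0 0 -0.137 100;0 0 0.5 0 0 -0.137 100;0 0 0.5 0 0 -0.137 100;0 0 0.5 0 0 -0.137 100;0 0 0.5 0 0 -0.137 100;0 0 0 0 0 -0.137 100;0 0 0 0 0 -0.137 100;0 0 0 0 0 -0.137 100;0 0 0 0 0 0 100;0 0 0 0 0 0 100"}}

```text
time_s: 12.0
eef_pos: [0.51, 0.0989, 0.2012]
ee_rot: [[0.232, 0.973, -0.002], [0.973, -0.232, -0.0], [-0.001, -0.002, -1.0]]
ft_force: [-0.9, -0.2, -0.1]
opening: 0.0853
```

```bash
python3 - <<'E'
from h import *
print(np.round(env.sense()['joint_pos'],1)); go((.511,.100,.093),76.8)
E
```

```text
[ 13.3  41.4 -49.8 108.5  41.1  50.1  19. ]
t 12.0 tcp [0.51   0.0989 0.2012] yaw 76.6 tiltz [-0.002 -0.    -1.   ] shift cm [ 0.14  0.09 10.82] turn z -0.003
```

Position is good. Descending around the handle and gripping it.

Request:
{"fn": "drive_tool", "kwargs": {"targets": "0.1 0.1 2.5 0 0 0 100;0 0 2.5 0 0 0 100;0 0 2.5 0 0 0 100;0 0 2.3 0 0 0 100;0 0 1 0 0 0 100;0 0 0 0 0 0 100;0 0 0 0 0 0 100;0 0 0 0 0 0 0;0 0 0 0 0 0 0;0 0 0 0 0 0 0;0 0 0 0 0 0 0;0 0 0 0 0 0 0;0 0 0 0 0 0 0;0 0 0 0 0 0 0;0 0 0 0 0 0 0;0 0 0 0 0 0 0", "force": 30}}

```text
time_s: 13.6
eef_pos: [0.5124, 0.1002, 0.0947]
ee_rot: [[0.229, 0.973, 0.001], [0.973, -0.229, 0.0], [0.001, 0.001, -1.0]]
ft_force: [0.1, 0.9, 5.1]
opening: 0.0215
```

```bash
cat > arc.py <<'E'
from h import *
import sys
ax=np.array([.6232,.1425]);X=np.array([.9995,-.030]);Y=np.array([.030,.9995])
s=env.sense();R=np.array(s['ee_rot']);p=np.array(s['eef_pos']);d=p[:2]-ax
q0=np.arctan2(d@Y,-(d@X));t=np.sin(q0)*X+np.cos(q0)*Y
f=np.array(s['ft_force'])
print('t',round(s['time_s'],2),'q',round(q0,3),'r',round(np.linalg.norm(d),4),'f tangential',round(f[:2]@t,2),'radial',round(f[:2]@d/.12,2),'fz',round(f[2],2),'z',round(p[2],4),'tilt',np.round(R[:2,2],3))
if len(sys.argv)>1:
    q1=float(sys.argv[1]);n=int(sys.argv[2]);r=np.linalg.norm(d);prev=p[:2]
    for q in np.linspace(q0,q1,n+1)[1:]:
        w=ax+r*(-np.cos(q)*X+np.sin(q)*Y);dd=w-prev;prev=w
        v=R.T@np.array([dd[0],dd[1],0])*100;print(np.round(v,2))
E
python3 arc.py 0.9 8; python3 - <<'E'
E
```

```text
t 13.6 q -0.395 r 0.1186 f tangential 0.77 radial -0.45 fz 5.09 z 0.0947 tilt [0.001 0.   ]
[ 1.67 -0.94 -0.  ]
[ 1.8  -0.66  0.  ]
[ 1.88 -0.36  0.  ]
[ 1.92 -0.06  0.  ]
[1.9  0.25 0.  ]
[1.83 0.56 0.  ]
[1.72 0.85 0.  ]
[1.56 1.11 0.  ]
```

Request:
{"fn": "drive_tool", "kwargs": {"targets": "0.82 -0.5 0 0 0 0 0;0.85 -0.44 0 0 0 0 0;0.89 -0.36 0 0 0 0 0;0.91 -0.3 0 0 0 0 0;0.93 -0.22 0 0 0 0 0;0.95 -0.14 0 0 0 0 0;0.96 -0.06 0 0 0 0 0;0.96 0 0 0 0 0 0;0.96 0.08 0 0 0 0 0;0.95 0.17 0 0 0 0 0;0.93 0.25 0 0 0 0 0;0.9 0.31 0 0 0 0 0;0.88 0.39 0 0 0 0 0;0.84 0.46 0 0 0 0 0;0.8 0.53 0 0 0 0 0;0.76 0.58 0 0 0 0 0;0 0 0 0 0 0 0;0 0 0 0 0 0 0"}}

```text
time_s: 15.4
eef_pos: [0.5516, 0.2389, 0.0947]
ee_rot: [[0.228, 0.974, 0.0], [0.974, -0.228, 0.002], [0.002, -0.0, -1.0]]
ft_force: [-1.3, 2.9, 4.9]
opening: 0.0215
```

```bash
python3 arc.py -0.57 18
```

```text
t 15.4 q 0.902 r 0.1201 f tangential 0.7 radial 3.1 fz 4.87 z 0.0947 tilt [0.    0.002]
[-0.78 -0.6  -0.  ]
[-0.82 -0.54 -0.  ]
[-0.86 -0.47 -0.  ]
[-0.9 -0.4 -0. ]
[-0.93 -0.32 -0.  ]
[-0.95 -0.24 -0.  ]
[-0.97 -0.17 -0.  ]
[-0.98 -0.09 -0.  ]
[-0.98 -0.01 -0.  ]
[-0.98  0.07 -0.  ]
[-0.97  0.15 -0.  ]
[-0.95  0.23 -0.  ]
[-0.93  0.31 -0.  ]
[-0.9   0.38 -0.  ]
[-0.87  0.46 -0.  ]
[-0.83  0.53 -0.  ]
[-0.78  0.59 -0.  ]
[-0.73  0.65 -0.  ]
```

Request:
{"fn": "drive_tool", "kwargs": {"targets": "-0.78 -0.6 0 0 0 0 0;-0.82 -0.54 0 0 0 0 0;-0.86 -0.47 0 0 0 0 0;-0.9 -0.4 0 0 0 0 0;-0.93 -0.32 0 0 0 0 0;-0.95 -0.24 0 0 0 0 0;-0.97 -0.17 0 0 0 0 0;-0.98 -0.09 0 0 0 0 0;-0.98 0 0 0 0 0 0;-0.98 0.07 0 0 0 0 0;-0.97 0.15 0 0 0 0 0;-0.95 0.23 0 0 0 0 0;-0.93 0.31 0 0 0 0 0;-0.9 0.38 0 0 0 0 0;-0.87 0.46 0 0 0 0 0;-0.83 0.53 0 0 0 0 0;-0.78 0.59 0 0 0 0 0;-0.73 0.65 0 0 0 0 0;0 0 0 0 0 0 0"}}

```text
time_s: 17.3
eef_pos: [0.5227, 0.0794, 0.0947]
ee_rot: [[0.231, 0.973, 0.004], [0.973, -0.231, 0.003], [0.004, 0.003, -1.0]]
ft_force: [5.0, 3.6, 2.7]
opening: 0.0216
```

```bash
python3 arc.py 0.92 18;python3 - <<'E'
from h import *
a=optics.capture('scene');b=optics.capture('top')
cv2.imwrite('pics/s5.png',np.vstack([cv2.resize(a[200:300,170:370],(600,300),interpolation=cv2.INTER_CUBIC),cv2.resize(b[170:270,170:370],(600,300),interpolation=cv2.INTER_CUBIC)]))
E
```

```text
t 17.3 q -0.591 r 0.1187 f tangential 0.36 radial -6.09 fz 2.67 z 0.0947 tilt [0.004 0.003]
[ 0.73 -0.68  0.  ]
[ 0.78 -0.62  0.  ]
[ 0.83 -0.55  0.  ]
[ 0.87 -0.48  0.  ]
[ 0.91 -0.4   0.  ]
[ 0.94 -0.32  0.  ]
[ 0.97 -0.24  0.  ]
[ 0.98 -0.16  0.  ]
[ 0.99 -0.08  0.  ]
[1. 0. 0.]
[0.99 0.09 0.  ]
[0.98 0.17 0.  ]
[0.96 0.25 0.  ]
[0.94 0.33 0.  ]
[0.91 0.41 0.  ]
[0.87 0.48 0.  ]
[0.83 0.56 0.  ]
[0.78 0.62 0.  ]
```

View pics/s5.png

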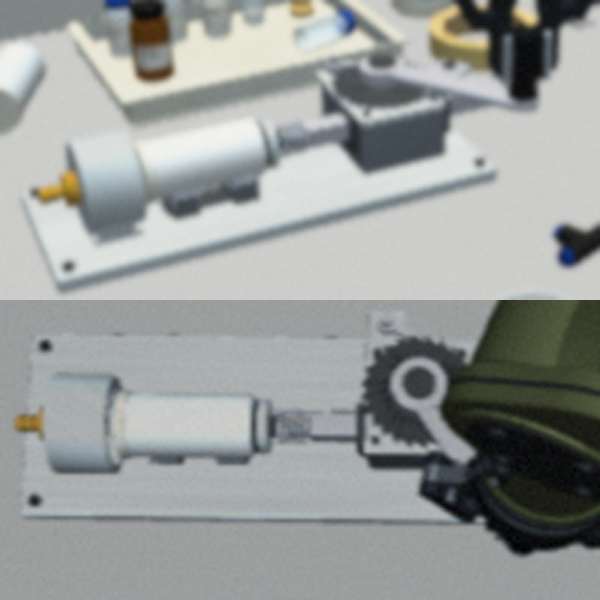

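The pictures show the nose on the element, which is pushed in line up to the port mouth. The lever is back at -0.59. Next a forward stroke in parts, reading the force.

Request:
{"fn": "drive_tool", "kwargs": {"targets": "0.8 -0.6 0 0 0 0 0;0.82 -0.57 0 0 0 0 0;0.83 -0.55 0 0 0 0 0;0.87 -0.48 0 0 0 0 0;0.91 -0.4 0 0 0 0 0;0.94 -0.32 0 0 0 0 0;0.97 -0.24 0 0 0 0 0;0.98 -0.16 0 0 0 0 0;0.99 -0.08 0 0 0 0 0;0 0 0 0 0 0 0;0 0 0 0 0 0 0"}}

```text
time_s: 18.5
eef_pos: [0.5062, 0.1656, 0.0946]
ee_rot: [[0.229, 0.973, 0.001], [0.973, -0.229, -0.0], [-0.0, 0.001, -1.0]]
ft_force: [3.4, 0.6, 8.2]
opening: 0.0214
```

```bash
python3 arc.py 0.92 9
```

```text
t 18.5 q 0.165 r 0.1192 f tangential 1.23 radial -3.18 fz 8.19 z 0.0946 tilt [ 0.001 -0.   ]
[ 1.    0.01 -0.  ]
[ 1.    0.09 -0.  ]
[0.98 0.17 0.  ]
[0.97 0.25 0.  ]
[0.94 0.34 0.  ]
[0.91 0.41 0.  ]
[0.87 0.49 0.  ]
[0.83 0.56 0.  ]
[0.78 0.63 0.  ]
```

Request:
{"fn": "drive_tool", "kwargs": {"targets": "1 0 0 0 0 0 0;1 0.09 0 0 0 0 0;0.98 0.17 0 0 0 0 0;0 0 0 0 0 0 0;0 0 0 0 0 0 0"}}

```text
time_s: 19.0
eef_pos: [0.5152, 0.1938, 0.0946]
ee_rot: [[0.229, 0.973, 0.0], [0.973, -0.229, -0.001], [-0.001, 0.0, -1.0]]
ft_force: [2.3, 0.3, 8.8]
opening: 0.0217
```

```bash
python3 arc.py 0.92 6
```

```text
t 19.0 q 0.413 r 0.1195 f tangential 1.3 radial -1.97 fz 8.78 z 0.0946 tilt [ 0.    -0.001]
[ 0.98  0.25 -0.  ]
[ 0.95  0.34 -0.  ]
[ 0.92  0.41 -0.  ]
[ 0.88  0.49 -0.  ]
[ 0.84  0.56 -0.  ]
[ 0.79  0.63 -0.  ]
```

Request:
{"fn": "drive_tool", "kwargs": {"targets": "0.98 0.25 0 0 0 0 0;0.95 0.34 0 0 0 0 0;0.92 0.41 0 0 0 0 0;0 0 0 0 0 0 0;0 0 0 0 0 0 0"}}

```text
time_s: 19.5
eef_pos: [0.5312, 0.2193, 0.0946]
ee_rot: [[0.229, 0.973, -0.0], [0.973, -0.229, -0.001], [-0.001, -0.0, -1.0]]
ft_force: [0.8, -0.2, 8.9]
opening: 0.0216
```

```bash
python3 arc.py 0.92 3
```

```text
t 19.5 q 0.665 r 0.1198 f tangential 0.4 radial -0.75 fz 8.86 z 0.0946 tilt [-0.    -0.001]
[ 0.89  0.49 -0.  ]
[ 0.84  0.57 -0.  ]
[ 0.79  0.64 -0.  ]
```

Request:
{"fn": "drive_tool", "kwargs": {"targets": "0.89 0.49 0 0 0 0 0;0.84 0.57 0 0 0 0 0;0.79 0.64 0 0 0 0 0;0 0 0 0 0 0 0;0 0 0 0 0 0 0"}}

```text
time_s: 20.0
eef_pos: [0.553, 0.24, 0.0946]
ee_rot: [[0.229, 0.974, -0.001], [0.974, -0.229, -0.001], [-0.001, -0.001, -1.0]]
ft_force: [0.3, 1.5, 9.8]
opening: 0.0215
```

```bash
python3 arc.py -0.57 18
```

```text
t 20.0 q 0.917 r 0.1202 f tangential 1.09 radial 1.06 fz 9.81 z 0.0946 tilt [-0.001 -0.001]
[-0.78 -0.62  0.  ]
[-0.82 -0.55  0.  ]
[-0.87 -0.48  0.  ]
[-0.9  -0.41  0.  ]
[-0.93 -0.34  0.  ]
[-0.96 -0.26  0.  ]
[-0.98 -0.18  0.  ]
[-0.99 -0.1   0.  ]
[-0.99 -0.01  0.  ]
[-0.99  0.07  0.  ]
[-0.98  0.15  0.  ]
[-0.97  0.23  0.  ]
[-0.94  0.31  0.  ]
[-0.91  0.39  0.  ]
[-0.88  0.46  0.  ]
[-0.84  0.53  0.  ]
[-0.79  0.6   0.  ]
[-0.74  0.66 -0.  ]
```

Request:
{"fn": "drive_tool", "kwargs": {"targets": "-0.78 -0.6 -0.1 0 0 0 0;-0.82 -0.54 0 0 0 0 0;-0.86 -0.47 0 0 0 0 0;-0.9 -0.4 0 0 0 0 0;-0.93 -0.32 0 0 0 0 0;-0.95 -0.24 0 0 0 0 0;-0.97 -0.17 0 0 0 0 0;-0.98 -0.09 0 0 0 0 0;-0.98 0 0 0 0 0 0;-0.98 0.07 0 0 0 0 0;-0.97 0.15 0 0 0 0 0;-0.95 0.22 0 0 0 0 0;-0.93 0.29 0 0 0 0 0;-0.9 0.36 0 0 0 0 0;-0.87 0.44 0 0 0 0 0;-0.83 0.51 0 0 0 0 0;-0.78 0.57 0 0 0 0 0;-0.73 0.63 0 0 0 0 0;0 0 0 0 0 0 0;0 0 0 0 0 0 0"}}

```text
time_s: 22.0
eef_pos: [0.5211, 0.0822, 0.0951]
ee_rot: [[0.23, 0.973, 0.0], [0.973, -0.23, -0.0], [-0.0, 0.0, -1.0]]
ft_force: [0.5, -0.1, -10.9]
opening: 0.0218
```

```bash
python3 arc.py 0.92 18 | head -8;python3 - <<'E'
from h import *
a=optics.capture('scene');b=optics.capture('top')
cv2.imwrite('pics/s6.png',np.vstack([cv2.resize(a[200:300,170:370],(600,300),interpolation=cv2.INTER_CUBIC),cv2.resize(b[170:270,170:370],(600,300),interpolation=cv2.INTER_CUBIC)]))
E
```

```text
t 22.0 q -0.563 r 0.1186 f tangential -0.39 radial -0.37 fz -10.92 z 0.0951 tilt [ 0. -0.]
[ 0.73 -0.65 -0.  ]
[ 0.78 -0.58 -0.  ]
[ 0.83 -0.52 -0.  ]
[ 0.87 -0.45 -0.  ]
[ 0.9  -0.38 -0.  ]
[ 0.93 -0.3  -0.  ]
[ 0.95 -0.22 -0.  ]
```

View pics/s6.png

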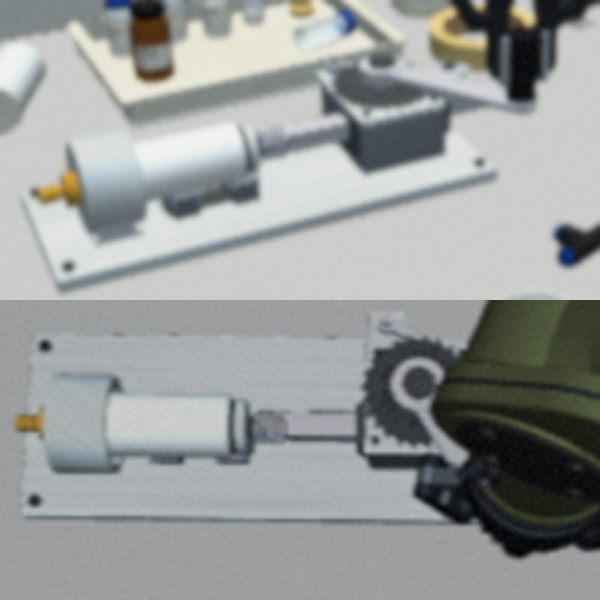

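The element is now about 12 mm inside the port and still in line. The next stroke will meet the seat, so I go in small steps.

Request:
{"fn": "drive_tool", "kwargs": {"targets": "0.78 -0.66 0.05 0 0 0 0;0.78 -0.6 0 0 0 0 0;0.83 -0.52 0 0 0 0 0;0 0 0 0 0 0 0;0 0 0 0 0 0 0"}}

```text
time_s: 22.6
eef_pos: [0.5088, 0.1109, 0.095]
ee_rot: [[0.227, 0.974, 0.0], [0.974, -0.227, 0.0], [0.0, 0.0, -1.0]]
ft_force: [0.6, -0.6, -5.8]
opening: 0.0214
```

```bash
python3 arc.py 0.92 15 | head -5
```

```text
t 22.6 q -0.3 r 0.1187 f tangential -0.75 radial -0.44 fz -5.82 z 0.095 tilt [0. 0.]
[ 0.87 -0.43  0.  ]
[ 0.9  -0.36  0.  ]
[ 0.92 -0.28  0.  ]
[ 0.94 -0.21  0.  ]
```

Request:
{"fn": "drive_tool", "kwargs": {"targets": "0.87 -0.43 0 0 0 0 0;0.9 -0.36 0 0 0 0 0;0.92 -0.28 0 0 0 0 0;0 0 0 0 0 0 0;0 0 0 0 0 0 0"}}

```text
time_s: 23.1
eef_pos: [0.5044, 0.1386, 0.0949]
ee_rot: [[0.228, 0.974, -0.0], [0.974, -0.228, -0.001], [-0.001, -0.0, -1.0]]
ft_force: [-1.1, -3.9, -1.1]
opening: 0.0217
```

```bash
python3 arc.py 0.92 12 | head -4
```

```text
t 23.1 q -0.063 r 0.1189 f tangential -3.89 radial 1.22 fz -1.07 z 0.0949 tilt [-0.    -0.001]
[ 0.95 -0.21 -0.  ]
[ 0.96 -0.14 -0.  ]
[ 0.97 -0.06 -0.  ]
```

Load is coming on: -3.9 N at the handle.

Request:
{"fn": "drive_tool", "kwargs": {"targets": "0.95 -0.21 0 0 0 0 0;0.48 -0.07 0 0 0 0 0;0 0 0 0 0 0 0;0 0 0 0 0 0 0"}}

```text
time_s: 23.5
eef_pos: [0.5047, 0.1523, 0.0949]
ee_rot: [[0.229, 0.973, -0.001], [0.973, -0.229, -0.002], [-0.002, -0.001, -1.0]]
ft_force: [-2.1, -4.4, -0.1]
opening: 0.0218
```

```bash
python3 arc.py 0.92 12 | head -4
```

```text
t 23.5 q 0.052 r 0.119 f tangential -4.57 radial 1.72 fz -0.14 z 0.0949 tilt [-0.001 -0.002]
[ 0.85 -0.1  -0.  ]
[ 0.86 -0.03 -0.  ]
[ 0.86  0.03 -0.  ]
```

Request:
{"fn": "drive_tool", "kwargs": {"targets": "0.7 -0.05 0 0 0 0 0;0.7 0 0 0 0 0 0;0 0 0 0 0 0 0;0 0 0 0 0 0 0"}}

```text
time_s: 23.9
eef_pos: [0.5064, 0.1656, 0.0948]
ee_rot: [[0.229, 0.973, -0.003], [0.973, -0.229, -0.003], [-0.003, -0.002, -1.0]]
ft_force: [-3.7, -6.0, 1.5]
opening: 0.0219
```

```bash
python3 arc.py 0.92 12 | head -4
```

```text
t 23.9 q 0.166 r 0.1191 f tangential -6.58 radial 2.44 fz 1.49 z 0.0948 tilt [-0.003 -0.003]
[ 0.75 -0.   -0.  ]
[ 0.75  0.04 -0.  ]
[ 0.74  0.09 -0.  ]
```

Request:
{"fn": "drive_tool", "kwargs": {"targets": "0.45 0.02 0 0 0 0 0;0 0 0 0 0 0 0;0 0 0 0 0 0 0"}}

```text
time_s: 24.2
eef_pos: [0.5072, 0.1696, 0.0948]
ee_rot: [[0.229, 0.973, -0.003], [0.973, -0.229, -0.004], [-0.004, -0.002, -1.0]]
ft_force: [-5.4, -5.8, 2.6]
opening: 0.0217
```

```bash
python3 arc.py -0.57 10
```

```text
t 24.2 q 0.199 r 0.1191 f tangential -6.86 radial 3.91 fz 2.62 z 0.0948 tilt [-0.003 -0.004]
[-0.92  0.04  0.  ]
[-0.91  0.11  0.  ]
[-0.9   0.18  0.  ]
[-0.88  0.25  0.  ]
[-0.86  0.31  0.  ]
[-0.83  0.38  0.  ]
[-0.8   0.44  0.  ]
[-0.77  0.5   0.  ]
[-0.73  0.56  0.  ]
[-0.68  0.61  0.  ]
```

About 6.9 N, so it is firm. Swinging fully back.

Request:
{"fn": "drive_tool", "kwargs": {"targets": "-0.92 0.06 0 0 0 0 0;-0.91 0.12 0 0 0 0 0;-0.9 0.18 0 0 0 0 0;-0.88 0.25 0 0 0 0 0;-0.86 0.31 0 0 0 0 0;-0.83 0.38 0 0 0 0 0;-0.8 0.44 0 0 0 0 0;-0.77 0.5 0 0 0 0 0;-0.73 0.56 0 0 0 0 0;-0.68 0.61 0 0 0 0 0;0 0 0 0 0 0 0;0 0 0 0 0 0 0"}}

```text
time_s: 25.4
eef_pos: [0.5216, 0.0817, 0.0948]
ee_rot: [[0.23, 0.973, -0.003], [0.973, -0.23, -0.002], [-0.002, -0.003, -1.0]]
ft_force: [-5.6, -3.0, 2.6]
opening: 0.0215
```

```bash
python3 arc.py 0.19 9
```

```text
t 25.4 q -0.569 r 0.1184 f tangential 0.36 radial 6.27 fz 2.61 z 0.0948 tilt [-0.003 -0.002]
[ 0.75 -0.66 -0.  ]
[ 0.8 -0.6 -0. ]
[ 0.85 -0.53 -0.  ]
[ 0.89 -0.46 -0.  ]
[ 0.92 -0.38 -0.  ]
[ 0.95 -0.3  -0.  ]
[ 0.97 -0.22 -0.  ]
[ 0.99 -0.14 -0.  ]
[ 1.   -0.05 -0.  ]
```

Lever at -0.57 with light load, so the pawl holds. Nudging a little further back, then releasing and rising.

Request:
{"fn": "drive_tool", "kwargs": {"targets": "-0.25 0.05 0 0 0 0 0;0 0 0 0 0 0 0;0 0 0 0 0 0 40;0 0 0 0 0 0 70;0 0 0 0 0 0 100;0 0 0 0 0 0 100;0 0 0 0 0 0 100;0 0 0 0 0 0 100;0 0 -1 0 0 0 100;0 0 -2 0 0 0 100;0 0 -3 0 0 0 100;0 0 -4 0 0 0 100;0 0 -4 0 0 0 100;0 0 0 0 0 0 100"}}

```text
time_s: 26.8
eef_pos: [0.5261, 0.0827, 0.2404]
ee_rot: [[0.229, 0.973, 0.01], [0.974, -0.229, 0.004], [0.006, 0.009, -1.0]]
ft_force: [0.4, 0.5, -0.2]
opening: 0.0853
```

Request:
{"fn": "drive_tool", "kwargs": {"targets": "0 -4 0 0 0 0 100;0 -4 0 0 0 0 100;0 -4 0 0 0 0 100;0 0 0 0 0 0 100;0 0 0 0 0 0 100"}}

```text
time_s: 27.3
eef_pos: [0.4061, 0.1078, 0.235]
ee_rot: [[0.227, 0.974, 0.0], [0.974, -0.227, -0.001], [-0.001, 0.001, -1.0]]
ft_force: [0.5, 0.6, -0.0]
opening: 0.0857
```

```bash
python3 - <<'E'
from h import *
a=optics.capture('scene');b=optics.capture('top')
cv2.imwrite('pics/s7.png',np.vstack([cv2.resize(a[200:300,170:370],(600,300),interpolation=cv2.INTER_CUBIC),cv2.resize(b[170:270,170:370],(600,300),interpolation=cv2.INTER_CUBIC)]))
s=env.sense();print(s['time_s'],s['eef_pos'],s['ft_force'],s['opening'])
E
```

```text
27.4 [0.40759542 0.10782435 0.23485769] [-0.79458157  0.49479655  0.5624559 ] 0.0852594296111213
```

View pics/s7.png

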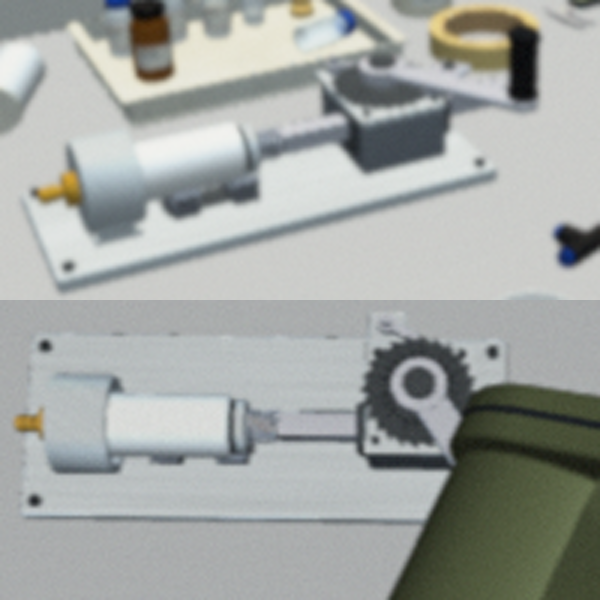

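```bash
python3 - <<'E'
from h import *
ax=np.array([.6232,.1425]);X=np.array([.9995,-.030]);Y=np.array([.030,.9995])
h=ray('scene',(344.3,209.5),.134)[:2];d=h-ax;print(h,'q',np.arctan2(d@Y,-(d@X)),np.linalg.norm(d))
e=ray('top',(170+231/3,170+123/3),.055);print('rear end',e,'collar y - mouth',e[1]+.088-.339)
E
```

```text
[0.5204864  0.08063321] q -0.5721320413830873 0.11990656557700893
rear end [0.60585605 0.26627603 0.055     ] collar y - mouth 0.015276028625468452
```

The lever is at -0.57 rad, the collar about 15 mm inside the mouth, in line, and the hand is clear. Handing in.

```bash
python3 -c "
from workcell import env
print(env.hand_in())"
```

```text
the job is handed in; nothing more can be done
None
```

I laid the white element in the cradle with its collar towards the port and let go of it. I then worked the lever through three forward strokes until it came up firm at about 6.9 N, swung it back, released the handle, moved clear and handed in. The clock read about 27 s of the 72 s allowed.

**Last checks:**
- **Lever:** the camera puts it at about -0.57 rad, past the -0.48 needed.
- **Element:** it sits in line, with its collar about 15 mm inside the port mouth.
- **Clamp force:** I did not measure the held force directly. From the peak push and the largest possible one-notch drop I work it out at about 30–65 N. The force readings drift by about 1 N at the handle (about 10 N at the nose), so the low end could be nearer 20 N.
- **Bystanders:** the hand was not meant to touch any of them and kept well clear. I did not measure their positions at the end.

No check failed or disagreed. I viewed 10 pictures, crops included, against the 8 planned and 12 allowed.

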